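Shim the printing nest and hold the jaw shut

TASK

Set the pad printer up for a new part: first turn the selector knob on the console clockwise to the green dot (set-up). Then add brass spacers from the blue board to the one already in the nest's gap, upright and side by side on the channel floor between the green jaw and the blue stop, until the jaw, pushed by its red plate, closes on the stack before it runs out of stroke. Finish while holding: keep pushing the jaw so that it clamps the stack firmly against the stop (about 10 N, no ramming), with spare spacers left off the nest and the other things where they are.

Things in the scene. Friction and masses are not known exactly. Their poses are not given: they have to be found in the camera images.
- nest: printing nest: fixed steel base plate 90 (x) x 235 mm (y), 12 mm thick. Origin at table level at the channel's middle. The channel runs along y, its floor 12 mm above the origin, 52 mm wide between low aluminium guides whose tops are at 22 mm. The gap lies in the channel between the green jaw (at -y) and the blue stop (at +y)
- stop: blue stop block at the +y end of the gap, bolted down; its place along the channel varies, so the open gap is 52 to 82 mm. Origin: centre of the face that looks into the gap (-y), at the level of the table. Block 44 mm wide, 24 mm thick, top 40.5 mm above the table; its axes are parallel to the nest's
- jaw_slide (a joint): travel of the green jaw and red push plate towards the stop (nest's +y), m: 0 = open (gap face at y = -40 mm in the nest), 0.026 = hard end of its stroke. A weak spring (1.2 N open, 2.8 N at the end) opens it again when let go; it starts open. If it reaches the end without meeting the spacers, another spacer is needed
- jaw: green jaw block, 44 mm wide, 24 mm thick, top 40.5 mm above the table. Origin: centre of its gap face (which looks to +y), at table level; its axes are parallel to the nest's
- push_plate (a point): centre of the back (-y) face of the red upright push plate of the jaw, 55 mm above the table. The plate is 44 mm wide (x), 8 mm thick (y, its back face 38 mm behind the gap face), its top 74.5 mm above the table. Push here towards +y of the nest; behind it (-y) it is free
- selector (a joint): angle of the selector knob, rad, clockwise from above: spring detents at 0 (pointer at the red dot, run), 0.6 (white dot) and 1.2 (green dot, set-up); end stops at -0.1 and 1.3. It starts at or near the red or the white dot. It takes under 0.1 N m to turn it past a detent; near a detent it clicks in by itself
- selector_grip (a point): on the knob's axis, 71 mm above the table, at the height to grip the knob's black bar: 14 mm thick, 46 mm long, from 50 to 82 mm above the table. Axes turn with the knob; seen from above, the bar points to +0.6 rad (anticlockwise) from this x axis, its white pointer line at that end
- console: grey control console 120 x 120 x 40 mm, fixed, origin at the centre of its underside. The knob is at its centre; the dots lie 45 mm from the axis: red at +0.6 rad, white at 0, green at -0.6 rad from its x axis (anticlockwise positive seen from above). The knob's bar points at +0.6 minus the joint angle
- board: flat blue board 200 x 160 x 6 mm, fixed, on which the spacers stand; origin at the centre of its underside
- ink_jar: blue-labelled jar, 54 mm across, 70 mm high, bystander; origin at the centre of its underside
- screwdriver: screwdriver 200 mm long with red handle, bystander; origin at mid length, x towards the tip
- ferrule0: steel ferrule standing upright, 22 mm across, 38 mm high, bystander; origin at its underside
- ferrule1: another steel ferrule like the first, bystander; origin at its underside
- spacer0: brass spacer with a grip rib, origin at the centre of its underside. Foot 44 (x) x 20 (y) x 28 mm high; centred on it a rib 28 (x) x 10 mm (y) up to 64 mm above the underside. 0.12 kg. Its y goes along the nest's y, either way round. Grip the rib across its 28 mm (along x): in the stack the next rib is 10 mm away in y. All four are alike. This one already stands in the gap, by the stop
- spacer1: brass spacer with a grip rib, origin at the centre of its underside. Foot 44 (x) x 20 (y) x 28 mm high; centred on it a rib 28 (x) x 10 mm (y) up to 64 mm above the underside. 0.12 kg. Its y goes along the nest's y, either way round. Grip the rib across its 28 mm (along x): in the stack the next rib is 10 mm away in y. All four are alike. Starts upright on the board
- spacer2: brass spacer with a grip rib, origin at the centre of its underside. Foot 44 (x) x 20 (y) x 28 mm high; centred on it a rib 28 (x) x 10 mm (y) up to 64 mm above the underside. 0.12 kg. Its y goes along the nest's y, either way round. Grip the rib across its 28 mm (along x): in the stack the next rib is 10 mm away in y. All four are alike. Starts upright on the board
- spacer3: brass spacer with a grip rib, origin at the centre of its underside. Foot 44 (x) x 20 (y) x 28 mm high; centred on it a rib 28 (x) x 10 mm (y) up to 64 mm above the underside. 0.12 kg. Its y goes along the nest's y, either way round. Grip the rib across its 28 mm (along x): in the stack the next rib is 10 mm away in y. All four are alike. Starts upright on the board

How it is judged (in metres and radians):
On the way, in this order (a step that is already met when the one before it is completed fails the run):
1. the selector knob stands at the green dot (value of joint selector between 1.08 and 1.3 rad), for 0.2 s.
2. a spacer from the board stands upright on the channel floor in the gap (((x of spacer1 in the frame of nest between -0.008 and 0.008 m and y of spacer1 in the frame of nest between -0.036 and 0.036 m and z of spacer1 in the frame of nest between 0.008 and 0.016 m and angle between spacer1's own z axis and vertical below 0.12 rad and angle between the y axis of spacer1 and the y axis of nest, either way round below 0.15 rad) or (x of spacer2 in the frame of nest between -0.008 and 0.008 m and y of spacer2 in the frame of nest between -0.036 and 0.036 m and z of spacer2 in the frame of nest between 0.008 and 0.016 m and angle between spacer2's own z axis and vertical below 0.12 rad and angle between the y axis of spacer2 and the y axis of nest, either way round below 0.15 rad) or (x of spacer3 in the frame of nest between -0.008 and 0.008 m and y of spacer3 in the frame of nest between -0.036 and 0.036 m and z of spacer3 in the frame of nest between 0.008 and 0.016 m and angle between spacer3's own z axis and vertical below 0.12 rad and angle between the y axis of spacer3 and the y axis of nest, either way round below 0.15 rad))), for 0.2 s.
At the end, for the whole second after the job is handed in: held by the robot, jaw on stack and stack on stop each press over 4 N; selector 1.08 to 1.3 rad; each spacer is at rest, either in the gap (8 mm off centre, 4 mm off the floor, 0.12 rad tilt, 0.15 rad yaw at most) or off the nest, over 70 mm from its middle and below 40 mm (all of step 1 and (contact force between jaw and spacer0 above 4 N or contact force between jaw and spacer1 above 4 N or contact force between jaw and spacer2 above 4 N or contact force between jaw and spacer3 above 4 N) and (contact force between stop and spacer0 above 4 N or contact force between stop and spacer1 above 4 N or contact force between stop and spacer2 above 4 N or contact force between stop and spacer3 above 4 N) and value of joint jaw_slide above 0.0015 m and ((x of spacer0 in the frame of nest between -0.008 and 0.008 m and y of spacer0 in the frame of nest between -0.036 and 0.036 m and z of spacer0 in the frame of nest between 0.008 and 0.016 m and angle between spacer0's own z axis and vertical below 0.12 rad and angle between the y axis of spacer0 and the y axis of nest, either way round below 0.15 rad) or (horizontal distance between spacer0 and nest above 0.07 m and height (world z) of spacer0 below 0.04 m)) and ((x of spacer1 in the frame of nest between -0.008 and 0.008 m and y of spacer1 in the frame of nest between -0.036 and 0.036 m and z of spacer1 in the frame of nest between 0.008 and 0.016 m and angle between spacer1's own z axis and vertical below 0.12 rad and angle between the y axis of spacer1 and the y axis of nest, either way round below 0.15 rad) or (horizontal distance between spacer1 and nest above 0.07 m and height (world z) of spacer1 below 0.04 m)) and ((x of spacer2 in the frame of nest between -0.008 and 0.008 m and y of spacer2 in the frame of nest between -0.036 and 0.036 m and z of spacer2 in the frame of nest between 0.008 and 0.016 m and angle between spacer2's own z axis and vertical below 0.12 rad and angle between the y axis of spacer2 and the y axis of nest, either way round below 0.15 rad) or (horizontal distance between spacer2 and nest above 0.07 m and height (world z) of spacer2 below 0.04 m)) and ((x of spacer3 in the frame of nest between -0.008 and 0.008 m and y of spacer3 in the frame of nest between -0.036 and 0.036 m and z of spacer3 in the frame of nest between 0.008 and 0.016 m and angle between spacer3's own z axis and vertical below 0.12 rad and angle between the y axis of spacer3 and the y axis of nest, either way round below 0.15 rad) or (horizontal distance between spacer3 and nest above 0.07 m and height (world z) of spacer3 below 0.04 m)) and linear speed of each of spacer0, spacer1, spacer2, spacer3 below 0.03 m/s); the arm keeps its last pose, push and grip.
It fails at once if a bystander (jar, screwdriver, ferrule) is pushed more than 30 mm from its place (distance of any of ink_jar, screwdriver, ferrule0, ferrule1 from where it was at the start of the episode above 0.03 m).
It fails at once if the jaw is rammed into the stack with more than 80 N (contact force between jaw and spacer0 above 80 N or contact force between jaw and spacer1 above 80 N or contact force between jaw and spacer2 above 80 N or contact force between jaw and spacer3 above 80 N).
It also fails if it takes over 72 s, if anything falls off the work surface, if the arm or the gripper's body presses on something with over 40 N, if the wrist force passes 120 N, or if a joint passes its speed limit or range.

ROBOT

A 6-joint arm with a two-finger parallel gripper is mounted at the origin on the work surface. World frame = base frame: x ahead of the robot, y to its left, z up, the work surface at z = 0. Lengths are in mm, angles in rad, forces in N, time in s.
With the tool pointing down it reaches from about 275 to 725 mm from the base axis. Payload 15.9 kg.
Tool frame: the origin (TCP) lies at the very end of the fingers, on their centre line; the grasp point (between the pads) lies 19 mm behind it; z points along the fingers, y is the line along which they close (so a half turn about z gives the same grasp; the last joint's range is limited). The gripper opens to 85 mm and grips with 20 to 120 N. Pads are 22 mm wide; open, the fingers measure 114 mm over their backs; the gripper's body (76 mm by 85 mm) begins 54 mm behind the grasp point. The pads swing forward as they close: fully open they stand 13 mm farther back than shut.
Start: joints at [1.326, 0.213, -0.034, 1.323, 0, 1.571], TCP at [121.176, 485.079, 231.306] pointing down, gripper open.
Joint ranges: [-2.98, 2.98], [-0.74, 1.72], [-1.14, 1.35], [-2.1, 2.04], [-1.57, 1.44], [-3.14, 3.14]. Speed limits (rad/s): [1.89, 1.89, 2.39, 2.57, 3.14, 3.14].

INTERFACE

Orientations are given as a unit quaternion [w, x, y, z].
In Python, from cell import read_state, snapshot, close_job gives the robot as it stands. The module is installed in compiled form; this text tells all that it offers.
- The arm moves only by the tool carry_out, never from a script. Its argument "commands" is a list of rows, each a list of 7 numbers: the shift along the world's x, y, z in cm, then the turn, a rotation vector about the world's x, y, z in degrees, then the opening, from 0 (shut) to 1 (fully open). In form: [[x, y, z, rx, ry, rz, fingers], ...]. A call has 1 to 20 rows; each row shifts and turns the commanded pose from where the row before left it; what a row does not reach is not made up. A row lasts 1/8 s, in which the tool goes at most 62.5 mm and 10.7 degrees, less where a joint would pass 70% of its speed; a pose out of reach is approached as far as the arm can. A call with a gripper value outside its range is refused whole. The fingers move at their own pace and stop on an object; "force" is the grip in N (left out, the last holds). Time passes only in rows, so rows that do not move let the fingers close. It gives the time, the measured TCP pose, the force, the opening and the grip force at its end, in the units of the state.
- read_state(): the state, without advancing time (a new reading comes with each control period).
- snapshot(name): name is "scene" or "top" or "wrist"; returns a dict with "color" (384x512x3 uint8, red, green, blue), "mtx" (3x3 intrinsics, pixels), "origin" and "orientation" of the camera in the world. Camera axes: x right, y up, looking along -z (the intrinsics and any distortion apply to the point x, -y, -z); pixel columns grow to the right and rows downward; lengths in mm; the calibration is good to about 2 mm. A picture is of the moment at which its call begins. There is no depth.
- close_job(): hands the job in; it is judged then, once.
The state is a dict: "t": time; "q": joint angles; "dq": joint speeds; "joint_efforts": joint torques, N m; "ee_pos": TCP position; "eef_rot": TCP orientation; "force": force on the tool from outside, world axes, zero at the start; "torque": the same for the moment, N m; "opening": finger opening in mm; "finger_force": force on a finger pad.
Only numpy, scipy, OpenCV 4.12 (cv2) and the standard library are available. Lean on these libraries where they do the work, as an engineer would, in place of code of your own. Each camera call takes 0.05 s, during which the arm holds its last target. There are 200 camera calls.

## Working session

There is one attempt and no reset: what is moved stays moved. The work goes in short steps, Python scripts to look and compute and a tool call to move; the robot and the scene stay as the last step left them, time stands still between calls to the robot, and variables do not carry over. Pictures are saved under pics/ and viewed, at most 10 in all, crops included, and the job is handed in when it is done.

Besides the shell and the picture viewer there is one more tool, called as a command line: name --pt "numbers of a row" for each row, then --argument value for the rest. carry_out: Moves the arm, as the interface text tells. Its arguments: {"type":"object","properties":{"commands":{"type":"array"},"force":{"type":"number"}},"required":["commands"]}

```bash
mkdir -p pics; cat > h.py <<'E'
import numpy as np, cv2
from cell import read_state, snapshot, close_job
from scipy.spatial.transform import Rotation as R
def rot(q): return R.from_quat([q[1],q[2],q[3],q[0]]).as_matrix()
def save(n,f):
    s=snapshot(n); cv2.imwrite('pics/'+f,cv2.cvtColor(s['color'],cv2.COLOR_RGB2BGR)); np.save('pics/'+f[:-4]+'.npy',s,allow_pickle=True); return s
def load(f): return np.load('pics/'+f+'.npy',allow_pickle=True).item()
def ray(s,u,v):
    K=np.array(s['mtx']); x=(u-K[0,2])/K[0,0]; y=(v-K[1,2])/K[1,1]
    d=rot(s['orientation'])@np.array([x,-y,-1.]); return np.array(s['origin'],float),d
def plane(s,u,v,z):
    o,d=ray(s,u,v); return o+d*(z-o[2])/d[2]
def tri(a,b):
    A=np.zeros((3,3));c=np.zeros(3)
    for o,d in (a,b):
        d=d/np.linalg.norm(d);P=np.eye(3)-np.outer(d,d);A+=P;c+=P@o
    p=np.linalg.solve(A,c); o,d=a; gap=[np.linalg.norm(np.cross(p-o,d/np.linalg.norm(d))) for o,d in(a,b)]
    return p,gap
def proj(s,p):
    K=np.array(s['mtx']); c=rot(s['orientation']).T@(np.array(p,float)-np.array(s['origin'])); return K[0,2]+K[0,0]*c[0]/-c[2], K[1,2]+K[1,1]*-c[1]/-c[2]
E
python3 - <<'E'
from h import *
for n in('scene','top','wrist'):
    s=save(n,n+'0.png'); print(n,{k:np.round(s[k],3).tolist() for k in s if k!='color'})
print({k:v for k,v in read_state().items()})
a=[cv2.imread(f'pics/{n}0.png') for n in('scene','top','wrist')]
cv2.imwrite('pics/top0b.png',cv2.resize(a[1],(800,600),interpolation=cv2.INTER_CUBIC))
cv2.imwrite('pics/sw0.png',cv2.resize(np.hstack([a[0],a[2]]),(800,300)))
E
```

```text
scene {'mtx': [[414.348, 0.0, 250.454], [0.0, 414.348, 195.675], [0.0, 0.0, 1.0]], 'origin': [1036.554, 373.296, 831.697], 'orientation': [0.406, 0.134, 0.284, 0.858]}
top {'mtx': [[417.767, 0.0, 257.812], [0.0, 417.767, 195.174], [0.0, 0.0, 1.0]], 'origin': [427.459, -16.611, 1069.744], 'orientation': [-0.703, -0.058, 0.051, 0.707]}
wrist {'mtx': [[306.994, 0.0, 258.688], [0.0, 306.994, 192.855], [0.0, 0.0, 1.0]], 'origin': [42.813, 503.894, 373.21], 'orientation': [0.778, -0.126, -0.098, 0.608]}
{'t': 0.15, 'q': array([ 1.32600242e+00,  2.13254636e-01, -3.48822217e-02,  1.32348330e+00,
        1.11584702e-05,  1.57079857e+00]), 'dq': array([ 6.39069858e-04, -3.62758742e-03,  1.37120466e-03,  4.69437425e-05,
        8.16324626e-04,  1.65812256e-04]), 'joint_efforts': array([-1.17485746e-05, -6.86410904e+01,  4.87249196e+01,  1.32313371e-02,
        4.26538804e-05, -2.74324077e-05]), 'ee_pos': array([121.11505719, 484.85544826, 230.93707468]), 'eef_rot': array([-5.58287418e-05,  1.22092681e-01,  9.92518618e-01, -4.08155144e-04]), 'force': array([-0.16797804,  0.3399536 , -0.40432444]), 'torque': array([ 0.00376998, -0.00740075, -0.03030627]), 'finger_force': 0.0, 'opening': 85.4257487302259}
```

View pics/top0b.png

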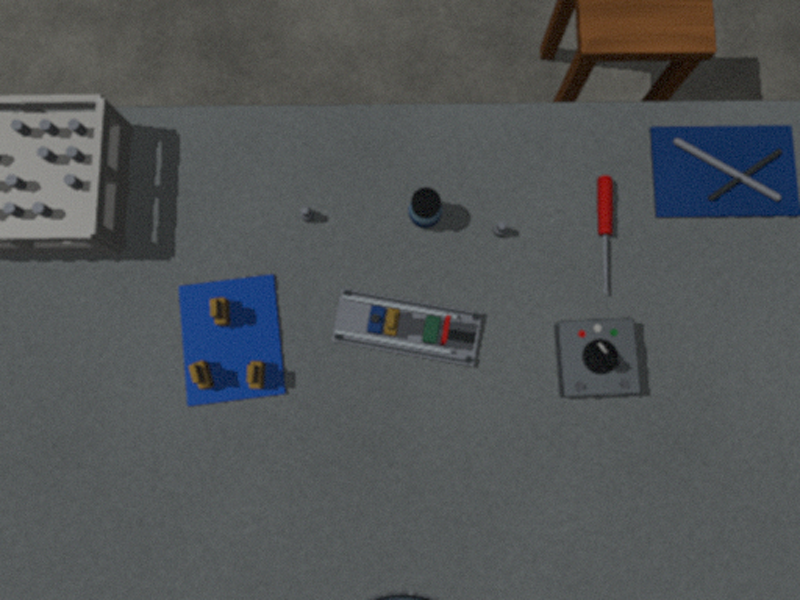

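View pics/sw0.png

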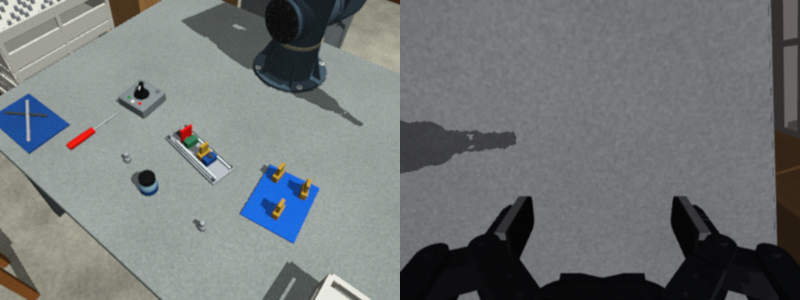

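The top view shows the board with 3 spacers at left (~(230,340) in the 800-wide view), the nest at (408,327) with stop and spacer left of the jaw, and the console at (600,357) with dots above. The pointer seems to be between red and white.

```bash
python3 - <<'E'
from h import *
t=load('top0');w=load('wrist0');S=load('scene0')
for n,u,v,z in [('knob',600,357,80),('red',581,333,40),('white',598,328,40),('green',614,331,40),('jar',425,200,70),('f0',307,213,38),('f1',500,228,38),('driver handle',605,205,15),('tip',608,294,5),
 ('spB',390,321,64),('jaw',432,328,40),('stop',376,318,40),('red plate',446,330,74),('s1',219,311,64),('s2',202,374,64),('s3',256,374,64),('nestA',345,293,22),('nestB',335,342,12),('nestC',482,316,22),('nestD',475,363,12)]:
    print(n,plane(t,u/1.5625,v/1.5625,z).round(0))
print(rot(w['orientation']).round(3)); st=read_state(); print(rot(st['eef_rot']).round(3))
T=rot(st['eef_rot']); print('cam in tool',T.T@(np.array(w['origin'])-st['ee_pos']),(T.T@rot(w['orientation'])).round(3))
E
```

```text
knob [ 499. -305.   80.]
red [ 540. -289.   40.]
white [ 548. -316.   40.]
green [ 543. -341.   40.]
jar [751. -44.  70.]
f0 [741. 149.  38.]
f1 [ 713. -166.   38.]
driver handle [ 757. -346.   15.]
tip [ 608. -346.    5.]
spB [558.  12.  64.]
jaw [550. -54.  40.]
stop [566.  35.  40.]
red plate [542. -74.  74.]
s1 [576. 279.  64.]
s2 [478. 302.  64.]
s3 [477. 219.  64.]
nestA [610.  87.  22.]
nestB [531. 103.  12.]
nestC [ 571. -135.   22.]
nestD [ 496. -123.   12.]
[[ 0.241 -0.921 -0.305]
 [ 0.97   0.229  0.077]
 [-0.001 -0.314  0.949]]
[[-0.97   0.242 -0.   ]
 [ 0.242  0.97  -0.001]
 [ 0.    -0.001 -1.   ]]
cam in tool [  80.58349817   -0.62305969 -142.27165306] [[ 0.001  0.949  0.314]
 [ 1.    -0.001 -0.   ]
 [-0.     0.314 -0.949]]
```

carry_out --pt "4.7 -2.7 0 0 0 0 1" --pt "4.7 -2.7 0 0 0 0 1" --pt "4.7 -2.7 0 0 0 0 1" --pt "4.7 -2.7 0 0 0 0 1" --pt "4.7 -2.7 0 0 0 0 1" --pt "4.7 -2.7 0 0 0 0 1" --pt "4.7 -2.7 0 0 0 0 1" --pt "4.7 -2.7 0 0 0 0 1" --pt "0 0 0 0 0 0 1" --pt "0 0 0 0 0 0 1"

```text
t: 1.4
ee_pos: [496.9, 269.0, 230.9]
eef_rot: [-0.0, 0.122, 0.992, -0.0]
force: [-1.6, 0.8, 0.5]
opening: 85.3
finger_force: 0.0
```

```bash
python3 - <<'E'
from h import *
save('wrist','wb.png')
E
```

carry_out --pt "0.2 -5.3 0 0 0 0 1" --pt "0.2 -5.3 0 0 0 0 1" --pt "0.2 -5.3 0 0 0 0 1" --pt "0.2 -5.3 0 0 0 0 1" --pt "0.2 -5.3 0 0 0 0 1" --pt "0 0 0 0 0 0 1" --pt "0 0 0 0 0 0 1"

```text
t: 2.33
ee_pos: [506.9, 5.0, 231.5]
eef_rot: [0.0, 0.122, 0.993, 0.0]
force: [-0.1, 0.1, -0.3]
opening: 85.4
finger_force: 0.0
```

```bash
python3 - <<'E'
from h import *
save('wrist','wn.png')
E
```

carry_out --pt "0 -5 -0.6 0 0 5 1" --pt "0 -5 -0.6 0 0 5 1" --pt "0 -5 -0.6 0 0 5 1" --pt "0 -5 -0.6 0 0 5 1" --pt "0 -5 -0.6 0 0 5 1" --pt "0 -5 -0.6 0 0 5 1" --pt "0 0 0 0 0 0 1" --pt "0 0 0 0 0 0 1"

```text
t: 3.38
ee_pos: [507.7, -294.5, 195.2]
eef_rot: [-0.0, -0.139, 0.99, 0.0]
force: [0.3, 0.1, -0.4]
opening: 85.7
finger_force: 0.0
```

```bash
python3 - <<'E'
from h import *
save('wrist','wc.png')
st=read_state(); print(st['t'],st['ee_pos'],rot(st['eef_rot']).round(3))
a=[cv2.imread(f'pics/{n}.png') for n in('wb','wn','wc')]
cv2.imwrite('pics/m1.png',np.vstack([np.hstack([a[0],a[1]]),np.hstack([a[2],a[2]*0])])[::1])
m=cv2.imread('pics/m1.png'); cv2.imwrite('pics/m1.png',cv2.resize(m,(800,600),interpolation=cv2.INTER_AREA))
E
```

```text
3.425 [ 507.70723013 -294.29816772  195.44478283] [[-0.961 -0.276  0.   ]
 [-0.276  0.961  0.   ]
 [-0.     0.    -1.   ]]
```

View pics/m1.png

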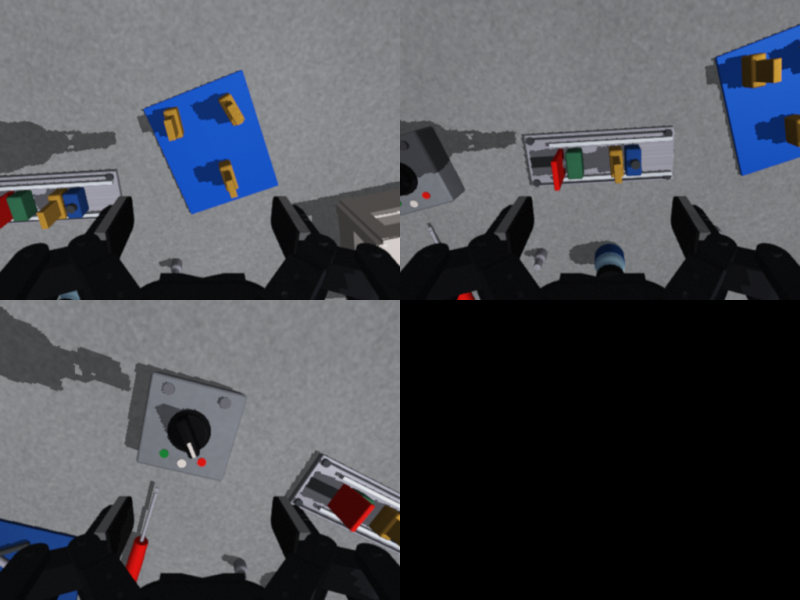

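The montage shows wb with the three spacers (top left), wn with the nest (jaw ~(575,163), stop ~(632,160)), and wc with the console: knob at (189,430), pointer line (192,450) roughly between white (182,463) and red (201,462) dots. Now measure the console.

```bash
python3 - <<'E'
from h import *
c=load('wc');t=load('top0')
def blobs(s,f,box,amin=4):
    h=cv2.cvtColor(s['color'],cv2.COLOR_RGB2HSV).astype(int); m=f(h[...,0],h[...,1],h[...,2])
    k=np.zeros(m.shape,bool);k[box[1]:box[3],box[0]:box[2]]=1
    n,l,st,ce=cv2.connectedComponentsWithStats((m&k).astype(np.uint8))
    return [(ce[i].round(1),st[i,4],l==i) for i in range(1,n) if st[i,4]>=amin]
F={'red':lambda h,s,v:((h<8)|(h>172))&(s>130)&(v>70),'green':lambda h,s,v:(h>45)&(h<85)&(s>110)&(v>40),'white':lambda h,s,v:(s<40)&(v>165)}
bc=(150,80,330,235); bt=(350,195,425,262)
for k in F:
    B=blobs(c,F[k],(190,80,290,225));T=blobs(t,F[k],(357,200,412,245),2)
    for b in B: print(k,'wc',b[0],b[1],'z40',plane(c,*b[0],40).round(1),'z82',plane(c,*b[0],82).round(1))
    for b in T: print(k,'top',b[0],b[1],'z40',plane(t,*b[0],40).round(1),'z82',plane(t,*b[0],82).round(1))
    if k!='white' and B and T: print(k,'tri',[x for x in tri(ray(c,*B[0][0]),ray(t,*T[0][0]))])
    if k=='white':
        for b in B:
            if b[1]>20:
                v,u=np.nonzero(b[2]); print(cv2.fitLine(np.c_[u,v].astype(np.float32),cv2.DIST_L2,0,.01,.01).ravel(), cv2.minAreaRect(np.c_[u,v].astype(np.float32)))
im=cv2.imread('pics/wc.png')[70:235,160:330]; cv2.imwrite('pics/wcc.png',cv2.resize(im,None,fx=3.5,fy=3.5,interpolation=cv2.INTER_CUBIC))
E
```

```text
red wc [257.7 207.2] 103 z40 [ 540.  -286.7   40. ] z82 [ 524.5 -291.    82. ]
red top [371.9 213.4] 16 z40 [ 539.4 -289.2   40. ] z82 [ 534.9 -278.1   82. ]
red tri [array([ 538.45775073, -287.4612909 ,   45.37069561]), [np.float64(0.4766429946759432), np.float64(0.47664299467580495)]]
green wc [209.3 196.1] 99 z40 [ 542.  -337.7   40. ] z82 [ 526.2 -334.8   82. ]
green top [392.6 212.4] 13 z40 [ 541.6 -340.3   40. ] z82 [ 536.9 -327.1   82. ]
green tri [array([ 540.40459643, -337.81801085,   45.94308903]), [np.float64(0.7840709035829386), np.float64(0.7840709035829644)]]
white wc [244.7 192.2] 79 z40 [ 528.  -303.9   40. ] z82 [ 514.1 -305.8   82. ]
white wc [232.  208.9] 98 z40 [ 549.2 -311.8   40. ] z82 [ 532.4 -312.6   82. ]
[  0.3865524    0.92226744 244.73418    192.2152    ] ((244.75445556640625, 192.3106689453125), (19.307693481445312, 3.923077344894409), 67.38013458251953)
[  0.9644599   0.2642292 232.03061   208.87755  ] ((232.0, 209.0), (10.0, 10.0), 90.0)
```

View pics/wcc.png

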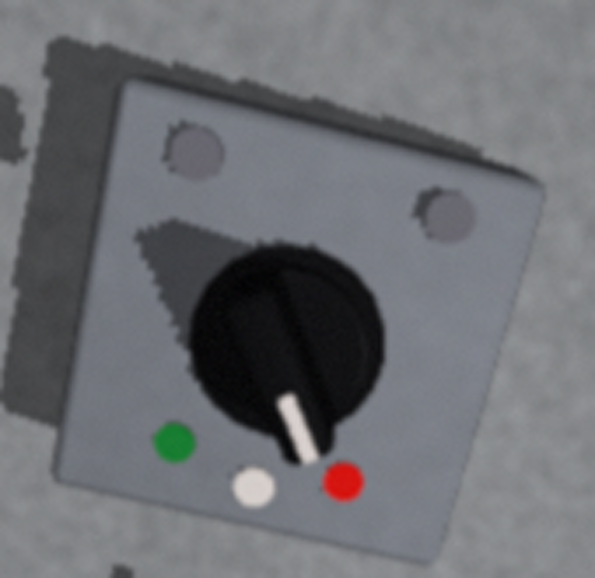

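```bash
python3 - <<'E'
from h import *
c=load('wc')
a=plane(c,244.7-.3866*8,192.2-.922*8,82);b=plane(c,244.7+.3866*8,192.2+.922*8,82)
d=b-a;print(a,b,np.degrees(np.arctan2(d[1],d[0])))
d=(a+b)/2-[503.9,-313.7,82];print(np.degrees(np.arctan2(d[1],d[0])),d)
E
```

```text
[ 508.37206813 -310.17000617   82.        ] [ 520.00210271 -301.38226511   82.        ] 37.074966953263555
37.60609025272431 [10.28708542  7.92386436  0.        ]
```

carry_out --pt "-0.2 -1 -2 0 0 10 0.6" --pt "-0.2 -1 -4 0 0 10 0.6" --pt "0 0 -4 0 0 1 0.6" --pt "0 0 -3 0 0 0 0.6" --pt "0 0 -1 0 0 0 0.6" --pt "0 0 0 0 0 0 0.6" --pt "0 0 0 0 0 0 0.1" --pt "0 0 0 0 0 0 0.1" --pt "0 0 0 0 0 0 0.1" --pt "0 0 0 0 0 0 0.1" --pt "0 0 0 0 0 0 0.1" --pt "0 0 0 0 0 0 0.1" --pt "0 0 0 0 0 0 0.1" --force 30

```text
t: 5.05
ee_pos: [502.4, -314.4, 56.4]
eef_rot: [0.0, -0.317, 0.948, 0.001]
force: [-11.3, 14.5, 19.3]
opening: 12.9
finger_force: 30.8
```

carry_out --pt "-0.05 0.08 0.1 0 0 -4 0.1" --pt "0 0 0 0 0 -9 0.1" --pt "0 0 0 0 0 -9 0.1" --pt "0 0 0 0 0 -9 0.1" --pt "0 0 0 0 0 -9 0.1" --pt "0 0 0 0 0 -9 0.1" --pt "0 0 0 0 0 -9 0.1" --pt "0 0 0 0 0 -9 0.1" --pt "0 0 0 0 0 -3 0.1" --pt "0 0 0 0 0 0 0.1" --pt "0 0 0 0 0 0 0.1"

```text
t: 6.42
ee_pos: [503.1, -313.2, 57.2]
eef_rot: [0.0, 0.284, 0.959, 0.002]
force: [-0.6, 17.7, 11.3]
opening: 13.2
finger_force: 48.9
```

```bash
python3 - <<'E'
from h import *
st=read_state(); print(st['t'],st['ee_pos'],np.degrees(np.arctan2(*rot(st['eef_rot'])[[1,0],1])),st['force'],st['torque'])
E
```

```text
6.425 [ 503.07225841 -313.20786257   57.21896118] 57.04293980835194 [-0.56625819 17.74395614 11.29482734] [3.43328774 0.35026151 0.01056158]
```

carry_out --pt "0 0 0 0 0 0 1" --pt "0 0 0 0 0 0 1" --pt "0 0 0 0 0 0 1" --pt "0 0 0.5 0 0 0 1" --pt "0 0 3 0 0 0 1" --pt "0 0 5 0 0 0 1" --pt "0 0 5 0 0 0 1" --pt "0 0 0 0 0 0 1"

```text
t: 7.42
ee_pos: [504.3, -316.3, 195.7]
eef_rot: [0.003, 0.284, 0.959, -0.001]
force: [0.3, -0.5, -0.4]
opening: 85.1
finger_force: 0.0
```

```bash
python3 - <<'E'
from h import *
save('wrist','wc2.png'); st=read_state(); print(st['t'],st['ee_pos'])
im=cv2.imread('pics/wc2.png'); b=cv2.imread('pics/wb.png')[70:270,150:380]; n=cv2.imread('pics/wn.png')[130:260,130:370]
c=im[60:300,120:400]
f=lambda i:cv2.resize(i,(400,300),interpolation=cv2.INTER_CUBIC)
cv2.imwrite('pics/m2.png',np.vstack([np.hstack([f(c),f(b)]),cv2.resize(n,(554,300),interpolation=cv2.INTER_CUBIC) if 0 else np.hstack([cv2.resize(n,(554,300),interpolation=cv2.INTER_CUBIC),np.zeros((300,246,3),np.uint8)])]))
E
```

```text
7.475 [ 503.52510621 -315.73540163  193.31332149]
```

View pics/m2.png

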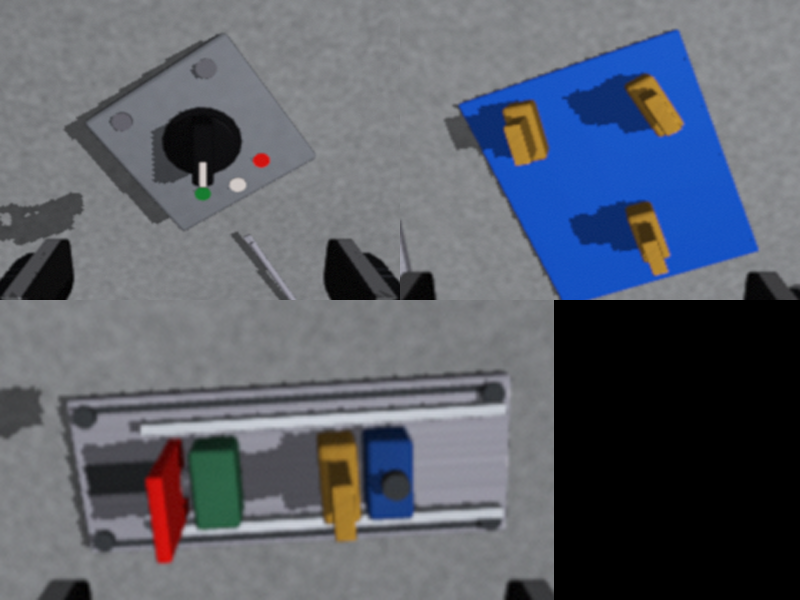

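Knob bar and pointer (top left, (202,172)) line up with the green dot. In the nest crop the gap edge of the jaw is at ~x 241 and the stop's at ~365. I go close over the nest for an accurate gap.

carry_out --pt "0.6 3.9 -0.4 0 0 -8 1" --pt "0.6 3.9 -0.4 0 0 -8 1" --pt "0.6 3.9 -0.4 0 0 -8 1" --pt "0.6 3.9 -0.4 0 0 -8 1" --pt "0.6 3.9 -0.4 0 0 -8 1" --pt "0.6 3.9 -0.4 0 0 -8 1" --pt "0.6 3.9 -0.4 0 0 -9 1" --pt "0.6 3.9 -0.4 0 0 -9 1" --pt "0 0 0 0 0 0 1" --pt "0 0 0 0 0 0 1"

```text
t: 8.72
ee_pos: [550.2, -3.4, 158.7]
eef_rot: [-0.0, 0.76, 0.65, -0.001]
force: [-1.4, 0.4, -0.3]
opening: 85.6
finger_force: 0.0
```

```bash
python3 - <<'E'
from h import *
save('wrist','wn2.png'); st=read_state(); print(st['t'],st['q'],st['ee_pos'],np.degrees(np.arctan2(*rot(st['eef_rot'])[[1,0],1])))
im=cv2.imread('pics/wn2.png'); cv2.imwrite('pics/wn2b.png',cv2.resize(im[:300],(800,469),interpolation=cv2.INTER_CUBIC))
E
```

```text
8.775 [-6.75939063e-03  3.39509848e-01 -4.90679815e-02  1.18302188e+00
 -2.23546602e-04  1.72048625e+00] [550.32974777  -3.79050331 158.91115756] -8.96388776804485
```

View pics/wn2b.png

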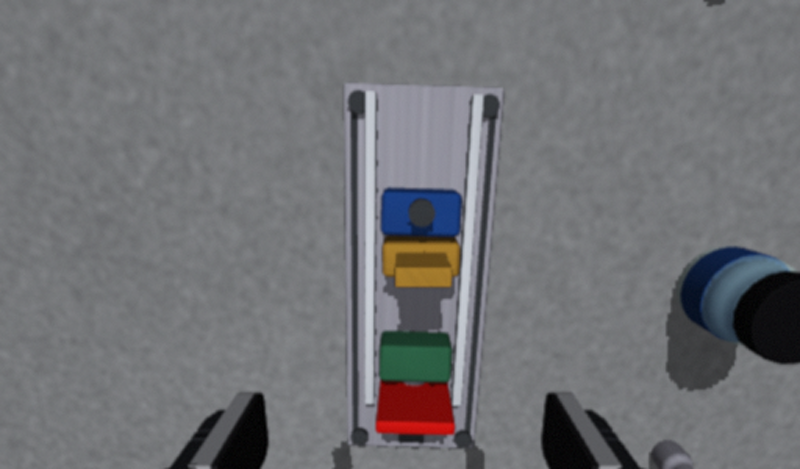

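The nest is seen straight along its axis: stop (421,212), spacer (421,262), jaw (415,357), plate (415,408). Next, edge profiles and the axis.

```bash
python3 - <<'E'
from h import *
s=load('wn2'); im=s['color'].astype(int); t=load('top0'); wn=load('wn')
for c in (256,280):
    print(c,[(r,*im[r,c]) for r in list(range(116,128))+list(range(146,162))+list(range(205,252))])
h=cv2.cvtColor(s['color'],cv2.COLOR_RGB2HSV).astype(int)
M={'blue':(h[...,0]>100)&(h[...,0]<125)&(h[...,1]>120),'brass':(h[...,0]>12)&(h[...,0]<28)&(h[...,1]>140),'green':(h[...,0]>50)&(h[...,0]<90)&(h[...,1]>80),'red':((h[...,0]<8)|(h[...,0]>172))&(h[...,1]>140)}
for k,m in M.items():
    m=m.copy(); m[:,:215]=0;m[:,320:]=0
    v,u=np.nonzero(m); print(k,cv2.boundingRect(np.c_[u,v].astype(np.int32)))
    for r in range(v.min(),v.max()+1,3):
        uu=u[v==r]; print(r,uu.min(),uu.max(),end='; ')
    print()
E
```

```text
256 [(116, np.int64(150), np.int64(149), np.int64(161)), (117, np.int64(150), np.int64(148), np.int64(161)), (118, np.int64(148), np.int64(147), np.int64(158)), (119, np.int64(124), np.int64(126), np.int64(142)), (120, np.int64(74), np.int64(82), np.int64(107)), (121, np.int64(28), np.int64(44), np.int64(82)), (122, np.int64(18), np.int64(43), np.int64(91)), (123, np.int64(23), np.int64(56), np.int64(117)), (124, np.int64(28), np.int64(64), np.int64(130)), (125, np.int64(26), np.int64(62), np.int64(132)), (126, np.int64(28), np.int64(64), np.int64(131)), (127, np.int64(27), np.int64(63), np.int64(131)), (146, np.int64(26), np.int64(59), np.int64(124)), (147, np.int64(25), np.int64(58), np.int64(122)), (148, np.int64(21), np.int64(51), np.int64(109)), (149, np.int64(18), np.int64(40), np.int64(84)), (150, np.int64(23), np.int64(29), np.int64(50)), (151, np.int64(37), np.int64(29), np.int64(23)), (152, np.int64(42), np.int64(29), np.int64(8)), (153, np.int64(52), np.int64(38), np.int64(14)), (154, np.int64(83), np.int64(61), np.int64(21)), (155, np.int64(120), np.int64(88), np.int64(32
[... 6010 characters left out ...]
.int64(13), np.int64(10)), (246, np.int64(103), np.int64(9), np.int64(6)), (247, np.int64(121), np.int64(11), np.int64(9)), (248, np.int64(125), np.int64(13), np.int64(11)), (249, np.int64(123), np.int64(11), np.int64(9)), (250, np.int64(123), np.int64(12), np.int64(7)), (251, np.int64(123), np.int64(8), np.int64(10))]
blue (217, 121, 100, 263)
121 247 276; 124 245 293; 127 245 294; 130 245 294; 133 245 294; 136 244 294; 139 244 293; 142 244 293; 145 244 293; 148 245 293; Traceback (most recent call last):
  File "<stdin>", line 11, in <module>
    return umr_minimum(a, axis, None, out, keepdims, initial, where)
ValueError: zero-size array to reduction operation minimum which has no identity
```

```bash
python3 - <<'E'
from h import *
s=load('wn2'); h=cv2.cvtColor(s['color'],cv2.COLOR_RGB2HSV).astype(int)
P=lambda u,v,z:plane(s,u,v,z)[:2]
ax=np.array([np.cos(np.radians(81)),np.sin(np.radians(81))])
a=P(269,150,40.5);b=P(266,221.3,40.5);c=P(266,243.7,40.5);d=P(269,122,40.5)
print('stop',a,'jaw',b,'gap',(a-b)@ax,'jaw thick',(b-c)@ax,'stop thick',(d-a)@ax)
print('stop width',np.linalg.norm(P(244.3,140,40.5)-P(293.8,140,40.5)))
M={'stop':(h[...,0]>100)&(h[...,0]<125)&(h[...,1]>120),'brass':(h[...,0]>12)&(h[...,0]<28)&(h[...,1]>140),'jaw':(h[...,0]>50)&(h[...,0]<90)&(h[...,1]>80),'red':((h[...,0]<8)|(h[...,0]>172))&(h[...,1]>140)}
for k,(r0,r1) in {'stop':(126,146),'brass':(172,182),'jaw':(225,240),'red':(247,276)}.items():
    z={'stop':40.5,'brass':76,'jaw':40.5,'red':74.5}[k]
    m=M[k]; L=[]
    for r in range(r0,r1,2):
        u=np.nonzero(m[r,215:320])[0]+215
        if len(u): L.append((r,u.min()-.5,u.max()+.5))
    L=np.array(L); cc=[P((l+q)/2,r,z) for r,l,q in L]
    print(k,L[0],L[-1],'ctr',cc[0].round(1),cc[-1].round(1),'w',np.linalg.norm(P(L[-1][1],L[-1][0],z)-P(L[-1][2],L[-1][0],z)).round(1))
print([(r,*s['color'][r,270].tolist()) for r in list(range(158,188))])
print([(r,*s['color'][r,270].tolist()) for r in list(range(266,282))])
# guides: bright long strips
m=((h[...,2]>185)&(h[...,1]<45)); m[:50]=0;m[265:]=0;m[:,:215]=0;m[:,320:]=0
n,l,st,ce=cv2.connectedComponentsWithStats(m.astype(np.uint8))
for i in range(1,n):
    if st[i,4]>150:
        v,u=np.nonzero(l==i); f=cv2.fitLine(np.c_[u,v].astype(np.float32),cv2.DIST_L2,0,.01,.01).ravel()
        p=P(f[2],f[3],22);q=P(f[2]+60*f[0],f[3]+60*f[1],22); print('guide',p,q,np.degrees(np.arctan2(*(q-p)[::-1])),st[i])
E
```

```text
stop [563.92191967  27.32435147] jaw [551.68717307 -37.73940933] gap 66.17665397383463 jaw thick 23.00577589596961 stop thick 23.405242575650018
stop width 41.85451507500939
stop [126.  244.5 294.5] [144.  243.5 293.5] ctr [567.2  47.2] [564.2  32.5] w 42.5
brass [172.  244.5 293.5] [180.  252.5 288.5] ctr [561.3  17.4] [561.6  11. ] w 27.4
jaw [225.  242.5 288.5] [239.  242.5 287.5] ctr [550.7 -41.3] [548.1 -55.5] w 42.3
red [247.  242.5 286.5] [275.  240.5 290.5] ctr [548.5 -45.5] [545.4 -72.1] w 42.6
[(158, 167, 125, 45), (159, 166, 124, 45), (160, 155, 116, 41), (161, 133, 98, 35), (162, 108, 80, 30), (163, 98, 71, 26), (164, 97, 71, 27), (165, 98, 72, 26), (166, 101, 74, 29), (167, 99, 72, 25), (168, 98, 71, 27), (169, 99, 72, 26), (170, 109, 79, 28), (171, 144, 107, 39), (172, 163, 121, 44), (173, 163, 122, 44), (174, 161, 120, 43), (175, 160, 120, 45), (176, 160, 119, 43), (177, 162, 121, 44), (178, 162, 122, 44), (179, 162, 121, 44), (180, 161, 120, 44), (181, 162, 122, 45), (182, 156, 117, 44), (183, 118, 90, 52), (184, 83, 76, 73), (185, 77, 76, 83), (186, 78, 78, 85), (187, 80, 80, 86)]
[(266, 125, 12, 8), (267, 126, 12, 9), (268, 125, 9, 8), (269, 144, 14, 12), (270, 184, 21, 18), (271, 204, 23, 20), (272, 207, 23, 19), (273, 204, 21, 16), (274, 198, 17, 14), (275, 195, 16, 13), (276, 185, 18, 13), (277, 136, 20, 19), (278, 68, 30, 33), (279, 36, 36, 39), (280, 31, 34, 37), (281, 32, 32, 36)]
guide [533.52900721  24.95608319] [543.04817513  76.57188627] 79.5507221592407 [234  58   6 200 953]
guide [590.65290732  14.19010632] [600.15802612  65.89533234] 79.58345539776812 [291  61  18 198 917]
```

Gap is about 65–66 mm, nest axis at 79.6°, origin ≈ (559, 1.6), and spacer0 at nest y≈12. Two spacers would be borderline (slide ≈ 25.5), so I'll test by pushing. Now the board.

carry_out --pt "-0.9 5.2 1 0 0 0 1" --pt "-0.9 5.2 1 0 0 0 1" --pt "-0.9 5.2 1 0 0 0 1" --pt "-0.9 5.2 1 0 0 0 1" --pt "-0.9 5.2 1 0 0 0 1" --pt "0 0 0 0 0 0 1" --pt "0 0 0 0 0 0 1"

```text
t: 9.65
ee_pos: [505.9, 255.9, 209.1]
eef_rot: [0.0, 0.761, 0.649, -0.0]
force: [-0.3, -0.1, -0.4]
opening: 85.3
finger_force: 0.0
```

```bash
cat > sp.py <<'E'
from h import *
def ribs(name,box):
    s=load(name); h=cv2.cvtColor(s['color'],cv2.COLOR_RGB2HSV).astype(int)
    m=(h[...,0]>12)&(h[...,0]<28)&(h[...,1]>130)&(h[...,2]>60); k=np.zeros_like(m);k[box[1]:box[3],box[0]:box[2]]=1
    n,l,st,ce=cv2.connectedComponentsWithStats((m&k).astype(np.uint8)); return s,[(st[i],ce[i].round(1)) for i in range(1,n) if st[i,4]>60]
E
python3 - <<'E'
from sp import *
save('wrist','wb2.png'); st=read_state(); print(st['t'],st['ee_pos'])
for n in('wb','wb2'):
    for b in ribs(n,(130,0,460,300))[1]: print(n,b)
im=cv2.imread('pics/wb2.png'); b=cv2.imread('pics/wb.png')
cv2.imwrite('pics/m3.png',np.hstack([cv2.resize(b[80:260,170:350],(400,400),interpolation=cv2.INTER_CUBIC),cv2.resize(im[60:260,150:350],(400,400),interpolation=cv2.INTER_CUBIC)]))
E
```

```text
9.7 [505.95091653 255.57761093 209.0329953 ]
wb (array([280, 120,  32,  40, 646], dtype=int32), array([296.1, 140. ]))
wb (array([210, 138,  25,  42, 747], dtype=int32), array([221.3, 158.2]))
wb (array([281, 206,  23,  47, 593], dtype=int32), array([292.7, 227.4]))
wb2 (array([203, 100,  43,  34, 775], dtype=int32), array([224.1, 116.6]))
wb2 (array([303, 113,  47,  27, 900], dtype=int32), array([326.7, 126.4]))
wb2 (array([219, 182,  39,  33, 994], dtype=int32), array([237.8, 197.5]))
```

View pics/m3.png

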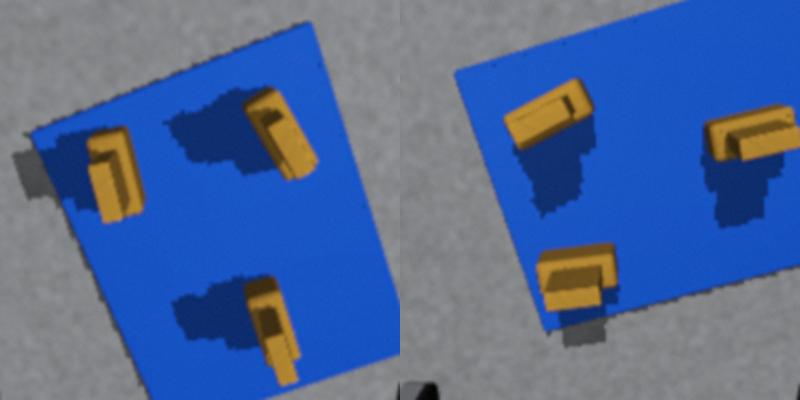

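In the right picture (wb2) spacer C is at (578,277) with a rib-top at ~(573,296), B at (750,133) and A at (548,115). I segment the bright rib tops.

```bash
python3 - <<'E'
from sp import *
out={}
for name in('wb','wb2'):
    s=load(name); h=cv2.cvtColor(s['color'],cv2.COLOR_RGB2HSV).astype(int)
    for T in (140,150):
        m=((h[...,0]>12)&(h[...,0]<28)&(h[...,1]>130)&(h[...,2]>T)).astype(np.uint8); m[:,:130]=0;m[:,460:]=0;m[300:]=0
        n,l,st,ce=cv2.connectedComponentsWithStats(m,connectivity=4)
        for i in range(1,n):
            if st[i,4]>40:
                v,u=np.nonzero(l==i); r=cv2.minAreaRect(np.c_[u,v].astype(np.float32)); bx=cv2.boxPoints(r)
                q=np.array([plane(s,*p,70)[:2] for p in bx]); e=[q[1]-q[0],q[2]-q[1]]; e.sort(key=np.linalg.norm)
                print(name,T,st[i,4],'px',np.round(r[0],1),'xy@70',q.mean(0).round(1),'size',[np.linalg.norm(x).round(1) for x in e],'ang',np.degrees(np.arctan2(e[1][1],e[1][0])).round(1))
for p in ([478,213,70],):
    print(proj(load('wb'),p),proj(load('wb2'),p))
E
```

```text
wb 140 403 px [297.8 140.6] xy@70 [472.9 314.4] size [np.float64(14.5), np.float64(38.3)] ang 14.8
wb 140 228 px [225.3 156.7] xy@70 [471.  240.6] size [np.float64(14.7), np.float64(37.5)] ang 13.4
wb 140 230 px [217.2 166.1] xy@70 [478.2 230. ] size [np.float64(9.0), np.float64(26.1)] ang -0.4
wb 140 323 px [294.9 232.1] xy@70 [569.3 291.1] size [np.float64(14.4), np.float64(47.6)] ang 5.2
wb 150 364 px [299.1 140.3] xy@70 [472.9 315.7] size [np.float64(11.3), np.float64(37.7)] ang 18.5
wb 150 204 px [222.9 158.6] xy@70 [472.3 237.7] size [np.float64(14.5), np.float64(36.5)] ang 2.7
wb 150 218 px [217.3 166.2] xy@70 [478.3 230. ] size [np.float64(8.8), np.float64(25.8)] ang -0.4
wb 150 303 px [295.4 232. ] xy@70 [569.4 291.7] size [np.float64(14.1), np.float64(47.2)] ang 6.4
wb2 140 599 px [223.1 116.2] xy@70 [483.7 319.1] size [np.float64(14.9), np.float64(35.9)] ang 16.4
wb2 140 276 px [326.7 124.9] xy@70 [574.4 297. ] size [np.float64(14.8), np.float64(36.3)] ang 6.9
wb2 140 301 px [334.7 130.9] xy@70 [581.1 290.7] size [np.float64(9.2), np.float64(26.5)] ang 4.3
wb2 140 277 px [237.8 196.2] xy@70 [483.4 242.8] size [np.float64(15.6), np.float64(36.0)] ang -2.4
wb2 140 239 px [235.8 208.6] xy@70 [479.2 230.5] size [np.float64(9.2), np.float64(26.4)] ang -1.4
wb2 150 578 px [223. 116.] xy@70 [483.7 319.2] size [np.float64(14.5), np.float64(35.9)] ang 16.4
wb2 150 243 px [324.9 121.8] xy@70 [572.9 300. ] size [np.float64(13.6), np.float64(36.3)] ang 18.3
wb2 150 289 px [335.  130.9] xy@70 [581.3 290.7] size [np.float64(9.1), np.float64(26.2)] ang 5.1
wb2 150 242 px [237.5 195. ] xy@70 [483.4 244.1] size [np.float64(14.4), np.float64(35.5)] ang -5.6
wb2 150 231 px [235.7 208.6] xy@70 [479.1 230.5] size [np.float64(9.0), np.float64(26.3)] ang -1.4
(np.float64(201.16068485459812), np.float64(170.02123023993124)) (np.float64(237.7042223556873), np.float64(224.9544908594596))
```

carry_out --pt "-1.4 -1.3 -2 0 0 4 0.6" --pt "-1.3 -1.2 -3 0 0 4 0.6" --pt "0 0 -4 0 0 0 0.6" --pt "0 0 -4 0 0 0 0.6" --pt "0 0 -3 0 0 0 0.6" --pt "0 0 -1 0 0 0 0.6" --pt "0 0 0 0 0 0 0.6" --pt "0 0 0 0 0 0 0.2" --pt "0 0 0 0 0 0 0.2" --pt "0 0 0 0 0 0 0.2" --pt "0 0 0 0 0 0 0.2" --pt "0 0 0 0 0 0 0.2" --pt "0 0 0 0 0 0 0.2" --force 40

```text
t: 11.32
ee_pos: [479.5, 232.1, 40.6]
eef_rot: [0.001, 0.713, 0.701, 0.001]
force: [-0.2, -1.4, 6.6]
opening: 27.3
finger_force: 40.5
```

```bash
python3 - <<'E'
from h import *
st=read_state(); print(st['t'],st['ee_pos'],np.degrees(np.arctan2(*rot(st['eef_rot'])[[1,0],1])),st['force'],st['torque'],st['opening'],st['finger_force'])
E
```

```text
11.325 [479.54213517 232.13531776  40.55720353] -1.025897568914559 [-0.20501038 -1.42458718  6.60843282] [-0.39787154 -0.03453054 -0.07486416] 27.29968911918046 40.47149419784546
```

carry_out --pt "0 0 2 0 0 0 0.2" --pt "0 0 4 0 0 0 0.2" --pt "0 0 4 0 0 0 0.2" --pt "1.3 -4 0 0 0 -1.6 0.2" --pt "1.3 -4 0 0 0 -1.6 0.2" --pt "1.3 -4 0 0 0 -1.6 0.2" --pt "1.3 -4 0 0 0 -1.6 0.2" --pt "1.3 -4 0 0 0 -1.6 0.2" --pt "1.2 -4 0 0 0 -1.4 0.2" --pt "0 0 0 0 0 0 0.2" --pt "0 0 0 0 0 0 0.2"

```text
t: 12.7
ee_pos: [555.6, -7.9, 139.6]
eef_rot: [-0.0, 0.768, 0.64, 0.0]
force: [-1.0, 0.0, -2.3]
opening: 27.2
finger_force: 39.8
```

```bash
python3 - <<'E'
from h import *
save('wrist','wh.png');save('scene','sh.png')
st=read_state(); print(st['t'],st['ee_pos'],np.degrees(np.arctan2(*rot(st['eef_rot'])[[1,0],1])),st['force'],st['opening'])
a=cv2.imread('pics/wh.png'); b=cv2.imread('pics/sh.png')[130:260,190:330]
cv2.imwrite('pics/m4.png',np.hstack([cv2.resize(a,(533,400)),cv2.resize(b,(260,400))]))
E
```

```text
12.8 [555.54224397  -7.30067914 139.54467776] -10.360788885270557 [-0.18647687  0.57256504 -1.37465656] 27.278078404465003
```

View pics/m4.png

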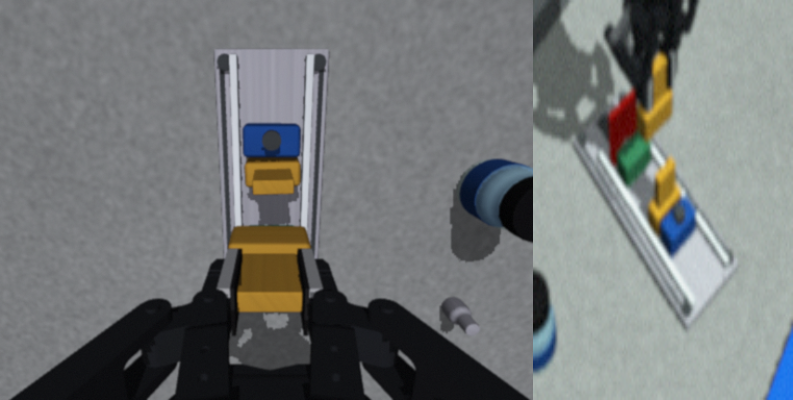

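The spacer hangs upright, in line with the channel; rib top at ~(270,301), foot back edge at row ~227. Check its offset.

```bash
python3 - <<'E'
from h import *
s=load('wh'); im=s['color']; k=512/533
print([(r,*im[r,258].tolist()) for r in list(range(212,224))+list(range(236,250,2))+list(range(274,302))])
st=read_state()
z=st['ee_pos'][2]
h=cv2.cvtColor(im,cv2.COLOR_RGB2HSV).astype(int)
m=((h[...,0]>12)&(h[...,0]<28)&(h[...,1]>130)&(h[...,2]>120)).astype(np.uint8); m[:212]=0
n,l,ss,ce=cv2.connectedComponentsWithStats(m)
T=rot(st['eef_rot'])
for i in range(1,n):
    if ss[i,4]>60:
        print(ss[i],ce[i])
        for zz in (z-6.6,z+29.4):
            p=[plane(s,ce[i][0],r,zz) for r in (ss[i][1],ss[i][1]+ss[i][3])]
            print(zz,[(T.T@(q-st['ee_pos'])).round(1) for q in p])
E
```

```text
[(212, 81, 81, 87), (213, 80, 78, 87), (214, 78, 77, 85), (215, 70, 72, 74), (216, 66, 67, 52), (217, 84, 70, 34), (218, 94, 70, 25), (219, 96, 70, 24), (220, 98, 72, 26), (221, 100, 73, 27), (222, 101, 74, 28), (223, 102, 76, 29), (236, 173, 130, 48), (238, 171, 128, 48), (240, 169, 128, 46), (242, 163, 123, 45), (244, 106, 77, 27), (246, 101, 74, 27), (248, 101, 74, 27), (274, 102, 75, 29), (275, 103, 76, 27), (276, 104, 76, 30), (277, 103, 75, 27), (278, 104, 77, 29), (279, 112, 82, 32), (280, 142, 105, 39), (281, 168, 126, 47), (282, 173, 130, 48), (283, 168, 126, 47), (284, 167, 126, 46), (285, 164, 122, 44), (286, 164, 122, 44), (287, 162, 120, 44), (288, 162, 122, 45), (289, 164, 124, 46), (290, 166, 125, 46), (291, 167, 126, 46), (292, 167, 126, 46), (293, 167, 125, 45), (294, 166, 125, 46), (295, 165, 124, 45), (296, 164, 124, 44), (297, 165, 123, 45), (298, 151, 112, 43), (299, 113, 89, 53), (300, 83, 80, 74), (301, 104, 106, 108)]
[220 233  77  11 697] [258.30703013 237.52080344]
132.94467776355953 [array([7.6, 0.1, 6.6]), array([1.1, 0.1, 6.6])]
168.94467776355953 [array([ 25. ,   0.1, -29.4]), array([ 20. ,   0.1, -29.4])]
[ 228  280   62   19 1160] [258.75948276 288.91724138]
132.94467776355953 [array([-21.5,   0.3,   6.6]), array([-34.3,   0.3,   6.6])]
168.94467776355953 [array([  2.8,   0.3, -29.4]), array([ -6.8,   0.3, -29.4])]
```

carry_out --pt "0.14 -0.1 -2 0 0 0 0.2" --pt "0 0 -3 0 0 0 0.2" --pt "0 0 -2.2 0 0 0 0.2" --pt "0 0 -1 0 0 0 0.2" --pt "0 0 -0.5 0 0 0 0.2" --pt "0 0 -0.3 0 0 0 0.2" --pt "0 0 0 0 0 0 0.2" --pt "0 0 0 0 0 0 0.2"

```text
t: 13.8
ee_pos: [557.4, -9.1, 49.8]
eef_rot: [0.0, 0.768, 0.64, 0.0]
force: [0.0, 0.4, -1.4]
opening: 27.3
finger_force: 39.9
```

carry_out --pt "0 0 -0.2 0 0 0 0.2" --pt "0 0 -0.15 0 0 0 0.2" --pt "0 0 0 0 0 0 0.2"

```text
t: 14.18
ee_pos: [557.2, -9.1, 46.5]
eef_rot: [0.0, 0.768, 0.64, 0.0]
force: [-6.5, 0.5, 13.1]
opening: 27.2
finger_force: 41.4
```

carry_out --pt "0 0 0 0 0 0 0.6" --pt "0 0 0 0 0 0 0.6" --pt "0 0 0 0 0 0 0.6" --pt "0 0 2 0 0 0 0.6" --pt "0 0 4 0 0 0 0.6" --pt "0 0 3 0 0 0 0" --pt "-0.9 -5 0 0 0 0 0" --pt "-0.95 -5.2 0 0 0 0 0" --pt "0 0 -2 0 0 0 0" --pt "0 0 -4 0 0 0 0" --pt "0 0 -3 0 0 0 0" --pt "0 0 0 0 0 0 0" --pt "0 0 0 0 0 0 0"

```text
t: 15.8
ee_pos: [539.2, -111.2, 47.0]
eef_rot: [0.0, 0.768, 0.64, 0.0]
force: [-0.1, -0.4, 1.0]
opening: 0.0
finger_force: 0.0
```

```bash
python3 - <<'E'
from h import *
save('wrist','wp.png');save('scene','sp.png');save('top','tp.png')
st=read_state(); p=st['ee_pos']; R_=np.array([[.9836,-.1805],[.1805,.9836]]);print(st['t'],p,(p[:2]-[558.9,1.6])@R_,st['force'],st['opening'])
a=cv2.imread('pics/wp.png'); b=cv2.imread('pics/sp.png')[130:260,190:330]
cv2.imwrite('pics/m5.png',np.hstack([cv2.resize(a,(533,400)),cv2.resize(b,(260,400))]))
E
```

```text
15.95 [ 539.50102543 -111.27508083   47.15869011] [ -39.45478348 -107.5224146 ] [-0.23293664 -0.02017635  0.23985068] -0.4661596199302271
```

View pics/m5.png

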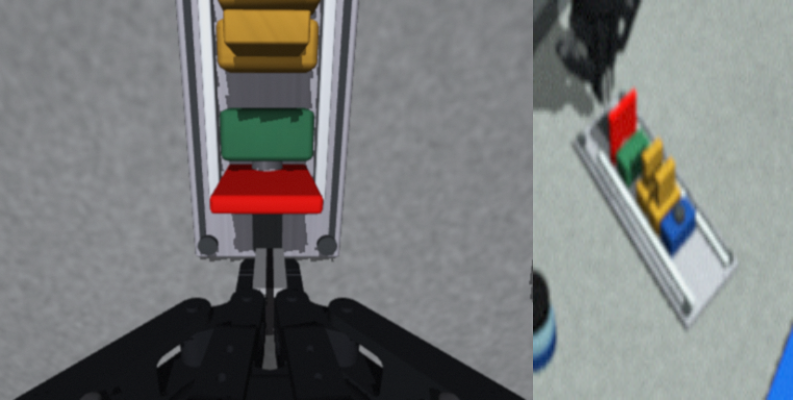

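Spacer is upright in the gap (268,40), and the closed fingers are centred behind the red plate. Now a gentle test push.

carry_out --pt "0.18 0.98 0 0 0 0 0" --pt "0.18 0.98 0 0 0 0 0" --pt "0.07 0.39 0 0 0 0 0" --pt "0.07 0.39 0 0 0 0 0" --pt "0.07 0.39 0 0 0 0 0" --pt "0.07 0.39 0 0 0 0 0" --pt "0.07 0.39 0 0 0 0 0" --pt "0 0 0 0 0 0 0"

```text
t: 16.95
ee_pos: [545.8, -71.8, 45.8]
eef_rot: [0.0, 0.768, 0.64, 0.0]
force: [0.3, -1.8, 0.7]
opening: -0.0
finger_force: 0.9
```

carry_out --pt "0.03 0.15 0 0 0 0 0" --pt "0.03 0.15 0 0 0 0 0" --pt "0.03 0.15 0 0 0 0 0" --pt "0.03 0.15 0 0 0 0 0" --pt "0.02 0.1 0 0 0 0 0" --pt "0 0 0 0 0 0 0"

```text
t: 17.7
ee_pos: [547.1, -64.9, 45.8]
eef_rot: [-0.0, 0.768, 0.64, 0.0]
force: [-0.1, -2.7, 1.4]
opening: 0.0
finger_force: 1.3
```

```bash
cat >> h.py <<'E'
def nest(): 
    st=read_state(); p=st['ee_pos']; M=np.array([[.9836,.1805],[-.1805,.9836]]);print(round(st['t'],2),'nest xy',((p[:2]-[558.9,1.6])@M).round(1),'z',p[2].round(1),'f',(np.array(st['force'])[:2]@M).round(1),st['force'][2].round(1))
E
python3 -c "
from h import *
nest()"
```

```text
17.7 nest xy [  0.4 -67.6] z 45.8 f [ 0.4 -2.6] 1.4
```

carry_out --pt "0.02 0.1 0 0 0 0 0" --pt "0.02 0.1 0 0 0 0 0" --pt "0 0 0 0 0 0 0"

```text
t: 18.08
ee_pos: [547.4, -63.0, 45.8]
eef_rot: [-0.0, 0.768, 0.64, -0.0]
force: [-1.9, -3.8, 3.5]
opening: 0.2
finger_force: 2.0
```

carry_out --pt "0.02 0.1 0 0 0 0 0" --pt "0 0 0 0 0 0 0"

```text
t: 18.32
ee_pos: [547.6, -62.0, 45.8]
eef_rot: [-0.0, 0.768, 0.64, -0.0]
force: [-1.6, -4.6, 3.1]
opening: 0.0
finger_force: 2.1
```

carry_out --pt "0.02 0.1 0 0 0 0 0" --pt "0 0 0 0 0 0 0"

```text
t: 18.58
ee_pos: [547.9, -61.0, 45.8]
eef_rot: [-0.0, 0.768, 0.64, 0.0]
force: [-0.7, -3.4, 3.2]
opening: 0.2
finger_force: 2.1
```

```bash
python3 - <<'E'
from h import *
nest()
save('wrist','wp2.png')
a=cv2.imread('pics/wp2.png'); 
cv2.imwrite('pics/wp2b.png',cv2.resize(a[0:220,140:370],(627,600),interpolation=cv2.INTER_CUBIC))
E
```

```text
18.57 nest xy [  0.4 -63.6] z 45.8 f [-0.1 -3.5] 3.2
```

carry_out --pt "0.02 0.1 0 0 0 0 0" --pt "0 0 0 0 0 0 0"

```text
t: 18.88
ee_pos: [547.8, -60.8, 45.8]
eef_rot: [0.0, 0.769, 0.64, -0.001]
force: [-4.3, -10.5, 4.8]
opening: -0.1
finger_force: 5.5
```

carry_out --pt "0.01 0.05 0 0 0 0 0" --pt "0 0 0 0 0 0 0"

```text
t: 19.12
ee_pos: [547.8, -60.8, 45.8]
eef_rot: [0.001, 0.769, 0.64, -0.001]
force: [-4.7, -14.7, 4.4]
opening: -0.0
finger_force: 7.4
```

```bash
python3 - <<'E'
from h import *
nest()
save('wrist','wp2.png')
a=cv2.imread('pics/wp2.png'); 
cv2.imwrite('pics/wp2b.png',cv2.resize(a[0:220,140:370],(627,600),interpolation=cv2.INTER_CUBIC))
E
```

```text
19.12 nest xy [  0.4 -63.4] z 45.8 f [ -2.  -15.3] 4.4
```

View pics/wp2b.png

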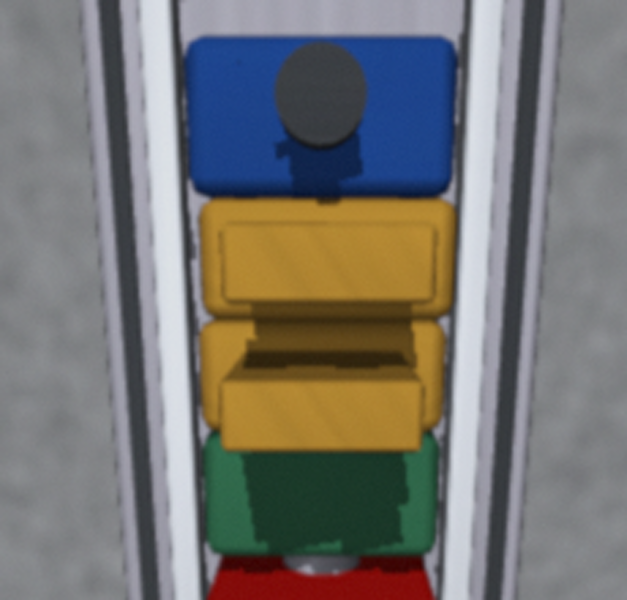

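The stack of two touches just when the jaw is at its stroke end (~25.7 mm; stop edge row 195, jaw edge 432) — too marginal to clamp, so I add a third spacer (about 5.7 mm clearance).

carry_out --pt "-0.07 -0.39 0 0 0 0 0" --pt "-0.18 -0.98 0 0 0 0 0" --pt "-0.36 -1.96 0 0 0 0 0" --pt "-0.18 -0.98 1 0 0 0 0" --pt "0 0 4 0 0 0 0" --pt "0 0 4 0 0 0 0" --pt "0.5 4.9 0 0 0 2 0.6" --pt "0.5 4.9 0 0 0 2 0.6" --pt "0.5 4.9 0 0 0 2 0.6" --pt "0.5 4.9 0 0 0 2 0.6" --pt "0.5 4.9 0 0 0 2 0.6" --pt "0.5 4.9 0 0 0 2 0.6" --pt "0.5 4.9 0 0 0 2 0.6" --pt "0.5 4.9 0 0 0 1.4 0.6" --pt "0 0 0 0 0 0 0.6" --pt "0 0 0 0 0 0 0.6"

```text
t: 21.18
ee_pos: [580.4, 288.7, 136.1]
eef_rot: [0.0, 0.676, 0.737, -0.0]
force: [0.0, -0.0, 0.3]
opening: 51.4
finger_force: 0.0
```

```bash
python3 - <<'E'
from h import *
s=save('wrist','wb3.png'); h=cv2.cvtColor(s['color'],cv2.COLOR_RGB2HSV).astype(int)
st=read_state(); print(st['t'],st['ee_pos'],np.degrees(np.arctan2(*rot(st['eef_rot'])[[1,0],1])))
m=((h[...,0]>12)&(h[...,0]<28)&(h[...,1]>130)&(h[...,2]>140)).astype(np.uint8)
n,l,ss,ce=cv2.connectedComponentsWithStats(m,connectivity=4)
for i in range(1,n):
    if ss[i,4]>80:
        v,u=np.nonzero(l==i); r=cv2.minAreaRect(np.c_[u,v].astype(np.float32)); bx=cv2.boxPoints(r)
        q=np.array([plane(s,*p,70)[:2] for p in bx]); e=[q[1]-q[0],q[2]-q[1]]; e.sort(key=np.linalg.norm)
        print(ss[i],q.mean(0).round(1),[np.linalg.norm(x).round(1) for x in e],np.degrees(np.arctan2(e[1][1],e[1][0])).round(1))
E
```

```text
21.225 [580.47795996 288.25045074 136.17173514] 4.911238442751751
[110 132  55  24 513] [493.7 324.6] [np.float64(15.4), np.float64(35.7)] 17.9
[ 98 147  40  22 525] [480.1 316.7] [np.float64(9.6), np.float64(27.3)] 17.9
[236 179  50  32 978] [580.8 298.5] [np.float64(23.4), np.float64(34.5)] 5.0
```

carry_out --pt "0.06 0.22 -3 0 0 0 0.6" --pt "0 0 -3 0 0 0 0.6" --pt "0 0 -2.4 0 0 0 0.6" --pt "0 0 -1 0 0 0 0.6" --pt "0 0 0 0 0 0 0.6" --pt "0 0 0 0 0 0 0.2" --pt "0 0 0 0 0 0 0.2" --pt "0 0 0 0 0 0 0.2" --pt "0 0 0 0 0 0 0.2" --pt "0 0 0 0 0 0 0.2" --pt "0 0 0 0 0 0 0.2" --force 40

```text
t: 22.6
ee_pos: [581.6, 291.8, 43.2]
eef_rot: [0.001, 0.676, 0.737, 0.001]
force: [-0.9, -1.6, 6.6]
opening: 27.2
finger_force: 39.9
```

carry_out --pt "0 0 2 0 0 0 0.2" --pt "0 0 4 0 0 0 0.2" --pt "0 0 4 0 0 0 0.2" --pt "-0.39 -4.5 0 0 0 -2.2 0.2" --pt "-0.39 -4.5 0 0 0 -2.2 0.2" --pt "-0.39 -4.5 0 0 0 -2.2 0.2" --pt "-0.39 -4.5 0 0 0 -2.2 0.2" --pt "-0.39 -4.5 0 0 0 -2.2 0.2" --pt "-0.39 -4.5 0 0 0 -2.2 0.2" --pt "-0.39 -4.5 0 0 0 -2.2 0.2" --pt "0 0 0 0 0 0 0.2" --pt "0 0 0 0 0 0 0.2" --pt "0 0 0 0 0 0 0.2"

```text
t: 24.22
ee_pos: [553.7, -22.5, 142.0]
eef_rot: [0.0, 0.768, 0.64, 0.0]
force: [-0.5, 0.6, -1.6]
opening: 27.2
finger_force: 39.9
```

```bash
python3 - <<'E'
from h import *
s=save('wrist','wh2.png'); im=s['color']; nest()
st=read_state(); P=st['ee_pos']; z=P[2]-43.2; T=rot(st['eef_rot']); print(P,np.degrees(np.arctan2(T[1,1],T[0,1])))
h=cv2.cvtColor(im,cv2.COLOR_RGB2HSV).astype(int)
m=((h[...,0]>12)&(h[...,0]<28)&(h[...,1]>130)&(h[...,2]>125)).astype(np.uint8)
n,l,ss,ce=cv2.connectedComponentsWithStats(m)
M=np.array([[.9836,.1805],[-.1805,.9836]])
for i in range(1,n):
    if ss[i,4]>60:
        print(ss[i],ce[i].round(1),{zz:[((plane(s,ce[i][0],r-.5,zz)[:2]-[558.9,1.6])@M).round(1).tolist() for r in (ss[i][1],ss[i][1]+ss[i][3])] for zz in (40,76,round(z+34,1),round(z+70,1))})
cv2.imwrite('pics/wh2b.png',cv2.resize(cv2.cvtColor(im,cv2.COLOR_RGB2BGR)[90:320,150:370],(574,600),interpolation=cv2.INTER_CUBIC))
E
```

```text
24.27 nest xy [ -0.7 -24.6] z 141.9 f [-0.8 -0.2] -1.1
[553.7213374  -22.47521377 141.91850147] -10.34001313434862
[ 234  133   54   55 1926] [259.7 158.5] {40: [[0.2, 24.7], [0.3, -20.6]], 76: [[0.0, 29.2], [0.1, -9.4]], np.float64(132.7): [[-0.3, 36.3], [-0.2, 8.2]], np.float64(168.7): [[-0.4, 40.8], [-0.4, 19.4]]}
[221 229  76  12 728] [257.8 234.2] {40: [[-1.3, -58.0], [-1.3, -69.6]], 76: [[-1.3, -41.3], [-1.3, -51.2]], np.float64(132.7): [[-1.2, -15.0], [-1.2, -22.2]], np.float64(168.7): [[-1.1, 1.7], [-1.1, -3.8]]}
[ 229  274   60   20 1121] [258.8 283.7] {40: [[-0.3, -103.2], [-0.3, -124.8]], 76: [[-0.4, -79.8], [-0.4, -98.3]], np.float64(132.7): [[-0.6, -43.1], [-0.5, -56.5]], np.float64(168.7): [[-0.6, -19.7], [-0.6, -30.0]]}
```

View pics/wh2b.png

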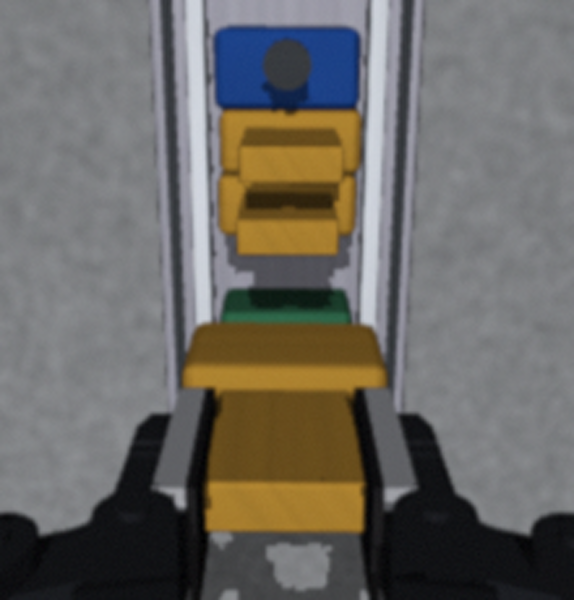

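The third spacer hangs straight (rib top at ~(285,505)); the stack is at the stop and the jaw is open again. (That was my 11th picture view, one over the limit; no more views.) Descend partway, check by numbers.

carry_out --pt "0.04 -0.2 -2 0 0 0 0.2" --pt "0 0 -2 0 0 0 0.2" --pt "0 0 -0.8 0 0 0 0.2" --pt "0 0 0 0 0 0 0.2" --pt "0 0 0 0 0 0 0.2"

```text
t: 24.9
ee_pos: [554.4, -25.3, 94.6]
eef_rot: [0.0, 0.768, 0.64, 0.0]
force: [-0.2, -0.4, -1.2]
opening: 27.6
finger_force: 39.9
```

```bash
python3 -c "
from h import *
nest()"
```

```text
24.9 nest xy [  0.5 -27.2] z 94.6 f [-0.1 -0.4] -1.2
```

carry_out --pt "0 0.04 -1.5 0 0 0 0.2" --pt "0 0 -1.2 0 0 0 0.2" --pt "0 0 -0.8 0 0 0 0.2" --pt "0 0 -0.4 0 0 0 0.2" --pt "0 0 0 0 0 0 0.2"

```text
t: 25.52
ee_pos: [553.9, -25.1, 54.6]
eef_rot: [-0.0, 0.768, 0.64, -0.0]
force: [0.1, -0.3, -1.1]
opening: 27.1
finger_force: 39.9
```

```bash
python3 -c "
from h import *
nest()"
```

```text
25.52 nest xy [ -0.1 -27.1] z 54.6 f [ 0.2 -0.3] -1.1
```

Bottom is ~5 mm above the floor, inside the slot with no side force.

carry_out --pt "0 0 -0.3 0 0 0 0.2" --pt "0 0 -0.2 0 0 0 0.2" --pt "0 0 0 0 0 0 0.2"

```text
t: 25.9
ee_pos: [553.9, -25.0, 49.7]
eef_rot: [-0.0, 0.768, 0.64, -0.0]
force: [-0.5, -0.9, -2.3]
opening: 27.0
finger_force: 39.9
```

carry_out --pt "0 0 -0.1 0 0 0 0.2" --pt "0 0 0 0 0 0 0.2"

```text
t: 26.15
ee_pos: [554.1, -25.0, 49.2]
eef_rot: [0.0, 0.768, 0.64, 0.0]
force: [-2.5, -0.8, 4.5]
opening: 27.0
finger_force: 40.6
```

carry_out --pt "0 0 0 0 0 0 0.6" --pt "0 0 0 0 0 0 0.6" --pt "0 0 0 0 0 0 0.6" --pt "0 0 2 0 0 0 0.6" --pt "0 0 4 0 0 0 0.6" --pt "0 0 3 0 0 0 0" --pt "-0.8 -4.3 0 0 0 0 0" --pt "-0.8 -4.3 0 0 0 0 0" --pt "0 0 -2 0 0 0 0" --pt "0 0 -4 0 0 0 0" --pt "0 0 -3.3 0 0 0 0" --pt "0 0 0 0 0 0 0" --pt "0 0 0 0 0 0 0"

```text
t: 27.78
ee_pos: [538.7, -111.1, 47.1]
eef_rot: [0.0, 0.768, 0.64, 0.0]
force: [-0.2, -0.1, 0.4]
opening: 0.2
finger_force: 0.0
```

```bash
python3 - <<'E'
from h import *
nest(); s=save('wrist','wp3.png'); im=s['color']
h=cv2.cvtColor(im,cv2.COLOR_RGB2HSV).astype(int)
m=((h[...,0]>12)&(h[...,0]<28)&(h[...,1]>130)&(h[...,2]>125)).astype(np.uint8)
n,l,ss,ce=cv2.connectedComponentsWithStats(m)
M=np.array([[.9836,.1805],[-.1805,.9836]])
for i in range(1,n):
    if ss[i,4]>60: print(ss[i],ce[i].round(1),{zz:[((plane(s,ce[i][0],r-.5,zz)[:2]-[558.9,1.6])@M).round(1).tolist() for r in (ss[i][1],ss[i][1]+ss[i][3])] for zz in (40,76)})
E
```

```text
27.77 nest xy [   0.5 -114.5] z 47.1 f [-0.2 -0.2] 0.4
[ 209    0   98   41 1867] [255.7  13.6] {40: [[-0.8, 2.5], [-0.9, -13.2]], 76: [[-0.6, -6.4], [-0.6, -18.4]]}
[ 211   55   94   43 2938] [256.7  74.2] {40: [[-0.4, -18.9], [-0.4, -37.2]], 76: [[-0.3, -22.7], [-0.3, -36.6]]}
```

Third spacer stands in the slot (nest y −17.5…−37). Now the clamp.

carry_out --pt "0.18 0.98 0 0 0 0 0" --pt "0.16 0.9 0 0 0 0 0" --pt "0.05 0.29 0 0 0 0 0" --pt "0.03 0.15 0 0 0 0 0" --pt "0.03 0.15 0 0 0 0 0" --pt "0.02 0.1 0 0 0 0 0" --pt "0 0 0 0 0 0 0"

```text
t: 28.7
ee_pos: [542.6, -85.5, 45.8]
eef_rot: [0.0, 0.768, 0.64, -0.0]
force: [0.2, -1.0, -0.7]
opening: 0.2
finger_force: 0.5
```

carry_out --pt "0.02 0.1 0 0 0 0 0" --pt "0 0 0 0 0 0 0"

```text
t: 28.95
ee_pos: [542.8, -84.4, 45.8]
eef_rot: [0.0, 0.768, 0.64, -0.0]
force: [0.0, -0.6, 1.1]
opening: -0.0
finger_force: 0.8
```

```bash
python3 -c "
from h import *
nest()"
```

```text
28.95 nest xy [ -0.3 -87.5] z 45.8 f [ 0.1 -0.6] 1.1
```

carry_out --pt "0.02 0.1 0 0 0 0 0" --pt "0.02 0.1 0 0 0 0 0" --pt "0 0 0 0 0 0 0"

```text
t: 29.32
ee_pos: [543.2, -82.2, 45.8]
eef_rot: [-0.0, 0.768, 0.64, -0.0]
force: [-0.0, -1.4, 0.3]
opening: 0.2
finger_force: 0.9
```

carry_out --pt "0.02 0.1 0 0 0 0 0" --pt "0 0 0 0 0 0 0"

```text
t: 29.58
ee_pos: [543.4, -81.2, 45.8]
eef_rot: [-0.0, 0.768, 0.64, -0.0]
force: [-1.3, -1.6, 1.0]
opening: -0.1
finger_force: 1.0
```

carry_out --pt "0.01 0.05 0 0 0 0 0" --pt "0 0 0 0 0 0 0"

```text
t: 29.82
ee_pos: [543.5, -80.8, 45.8]
eef_rot: [-0.0, 0.768, 0.64, -0.0]
force: [-1.5, -3.1, 0.1]
opening: 0.1
finger_force: 1.2
```

carry_out --pt "0.01 0.05 0 0 0 0 0" --pt "0 0 0 0 0 0 0"

```text
t: 30.08
ee_pos: [543.6, -80.4, 45.8]
eef_rot: [0.0, 0.768, 0.64, -0.0]
force: [-1.7, -3.0, 0.4]
opening: -0.1
finger_force: 2.0
```

carry_out --pt "0.01 0.05 0 0 0 0 0" --pt "0 0 0 0 0 0 0"

```text
t: 30.32
ee_pos: [543.6, -80.4, 45.8]
eef_rot: [0.0, 0.769, 0.64, -0.0]
force: [-3.2, -7.1, 1.1]
opening: -0.3
finger_force: 4.0
```

carry_out --pt "0.01 0.05 0 0 0 0 0" --pt "0 0 0 0 0 0 0"

```text
t: 30.58
ee_pos: [543.6, -80.3, 45.8]
eef_rot: [0.001, 0.769, 0.64, -0.001]
force: [-4.0, -10.8, 1.9]
opening: -0.3
finger_force: 6.0
```

carry_out --pt "0 0.02 0 0 0 0 0" --pt "0 0 0 0 0 0 0" --pt "0 0 0 0 0 0 0" --pt "0 0 0 0 0 0 0"

```text
t: 31.08
ee_pos: [543.6, -80.3, 45.8]
eef_rot: [0.001, 0.769, 0.64, -0.001]
force: [-4.0, -12.5, 1.5]
opening: -0.1
finger_force: 6.7
```

```bash
python3 - <<'E'
from h import *
nest(); s=save('wrist','wf.png'); im=s['color']
h=cv2.cvtColor(im,cv2.COLOR_RGB2HSV).astype(int)
m=((h[...,0]>12)&(h[...,0]<28)&(h[...,1]>130)&(h[...,2]>125)).astype(np.uint8)
n,l,ss,ce=cv2.connectedComponentsWithStats(m)
M=np.array([[.9836,.1805],[-.1805,.9836]])
for i in range(1,n):
    if ss[i,4]>60: print(ss[i],ce[i].round(1),{zz:[((plane(s,ce[i][0],r-.5,zz)[:2]-[558.9,1.6])@M).round(1).tolist() for r in (ss[i][1],ss[i][1]+ss[i][3])] for zz in (40,76)})
E
```

```text
31.07 nest xy [ -0.3 -83.4] z 45.8 f [ -1.6 -13. ] 1.5
[ 213   17   97   51 3352] [260.5  36.9] {40: [[0.6, 27.0], [0.7, 6.8]], 76: [[0.4, 19.7], [0.4, 4.4]]}
[ 213   73   93   41 2869] [257.5  94.2] {40: [[-0.7, 4.7], [-0.7, -13.2]], 76: [[-0.6, 2.8], [-0.6, -10.7]]}
[ 215  118   88   47 2623] [257.7 146.2] {40: [[-0.6, -15.0], [-0.6, -37.6]], 76: [[-0.5, -12.1], [-0.5, -29.2]]}
```

```bash
python3 -c "
from h import *
print(close_job())"
```

```text
the job is handed in; nothing more can be done
None
```

I handed the job in with the knob on green, three spacers clamped against the stop with the arm pushing at about 13 N (stack force estimated 10–11 N), and one spare left on the board; no verdict came back, and I viewed 11 pictures against the limit of 10.

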